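Lever open the heavy flap of a dry box

ROBOT

A 6-joint arm with a two-finger parallel gripper is mounted at the origin on a cart in front of the work surface, level with it; the furniture and walls round the work are solid. World frame = base frame: x ahead of the robot, y to its left, z up, the work surface at z = 0. Lengths are in m, angles in rad, forces in N, time in s.
With the tool pointing down it reaches from about 0.25 to 0.775 m from the base axis. Payload 8.9 kg.
Tool frame: the origin (TCP) lies at the very end of the fingers, on their centre line; the grasp point (between the pads) lies bot.grasp_offset behind it (bot.grasp_offset is the distance from the TCP to the grasp point, in m); z points along the fingers, y is the line along which they close (so a half turn about z gives the same grasp; the last joint's range is limited). The gripper opens to 85 mm and grips with 20 to 120 N. Pads are 22 mm wide; open, the fingers measure 114 mm over their backs; the gripper's body (76 mm by 85 mm) begins 54 mm behind the grasp point. The pads swing forward as they close: fully open they stand 13 mm farther back than shut.
Start: joints at [-1.271, 0.291, -0.153, 1.127, 0, 1.431], TCP at [0.223, -0.475, 0.206] pointing down, gripper open.
Joint ranges: [-2.52, 2.52], [-0.91, 1.74], [-1.3, 1.37], [-1.96, 2.02], [-1.52, 1.47], [-3.14, 3.14]. Speed limits (rad/s): [2.22, 2.22, 2.79, 3.14, 3.14, 3.14].

INTERFACE

Orientations are given as a unit quaternion [x, y, z, w].
In Python, from station import bot gives the robot as it stands. The module is installed in compiled form; this text tells all that it offers.
- The arm moves only by the shell command python3 -m creep 'ROWS' [OPENING] [FORCE]. ROWS is JSON, a list of rows, each an object of numbers: "tx", "ty", "tz": the shift along the tool's x, y, z in units of 0.05 m (1.0 is 0.05 m); "wx", "wy", "wz": the turn, a rotation vector about the tool's x, y, z in units of 0.08 rad (1.0 is 0.08 rad). A call has 1 to 5 rows; each row shifts and turns the commanded pose from where the row before left it, along the tool's axes as they then stand; what a row does not reach is not made up. A row lasts 1/8 s, in which the tool goes at most 62.5 mm and 10.7 degrees, less where a joint would pass 70% of its speed; a pose out of reach is approached as far as the arm can. A call with a number of a shift or a turn outside -1 to 1 is refused whole. A call with a gripper value outside its range is refused whole. OPENING is the gripper's target within -1 to 1 (shut at 1, half-way at 0, fully open at -1), set as the call begins (- or left out, the last holds). The fingers move at their own pace and stop on an object; FORCE is the grip in N (left out, the last holds). Time passes only in rows, so rows that do not move let the fingers close. It gives the time, the measured TCP pose, the force, the opening and the grip force at its end, in the units of the state.
- bot.get_state(): the state, without advancing time (a new reading comes with each control period).
- bot.read_camera(name): name is "scene" or "top"; returns the picture (480x640x3 uint8, red, green, blue); there is no depth.
- bot.camera_model(name): a dict with "camera_matrix" (3x3 intrinsics, pixels), "rvec" (rotation vector, rad) and "tvec" (3), from world to camera coordinates, as OpenCV has them. Camera axes: x right, y down, z forward; pixel columns grow to the right and rows downward; lengths in m; the calibration is good to about 2 mm. A picture is of the moment at which its call begins. camera_model takes no time and is no camera call.
- bot.hand_in(): hands the job in; it is judged then, once.
The state is a dict: "t": time; "joint_pos": joint angles; "qvel": joint speeds; "effort": joint torques, N m; "position": TCP position; "ee_rot": TCP orientation; "contact_force": force on the tool from outside, world axes, zero at the start; "wrist_torque": the same for the moment, N m; "finger_gap": finger opening in m; "grip_force": force on a finger pad.
Only numpy, scipy, OpenCV 4.12 (cv2) and the standard library are available. Lean on these libraries where they do the work, as an engineer would, in place of code of your own. Each camera call takes 0.05 s, during which the arm holds its last target. There are 200 camera calls.

TASK

Push the knob of the cross bolt away from you until the bolt is fully drawn back and no longer bars the lever, then press the lever's long end down onto its bumper so that its short end raises the heavy flap of the dry box. Nothing needs gripping: push and press with the fingers, do not touch the flap, do not lift the lever, and do not disturb the loose things standing about. Finish while still holding the lever down with the flap raised.

Things in the scene. Friction and masses are not known exactly. Their poses are not given: they have to be found in the camera images.
- station: fixed device: aluminium plate 96 x 340 x 10 mm with a small open grey box (rim 60 mm above the bench) under a heavy steel flap, a yoke with a lever, and a cross bolt. Origin at bench height; x away from the robot (turned up to 0.25 rad to the left), y along the lever from the flap to the paddle (robot's left), z up. In its frame (mm): plate y -150 to 190, lever pivot (0, 20, 63), bolt line y -15, flap hinge y -145
- lever: loose aluminium lever, bar 26 wide, 12 thick, lying by a cross pin in the open slots of the yoke; long arm (167 mm, paddle at its end) to the robot's left (station +y), nose of the short arm (74 mm) under the flap's lip, whose weight keeps the long end up. Origin on the pivot axis; axes parallel to the station's at rest. It turns about 0.49 rad from rest to bumper
- lever_pad (a point): centre of the top of the rubber-faced paddle (34 wide, 34 long) at the lever's long end; about 103 mm above the bench at rest, 30 mm when pressed solidly onto the rubber bumper below it. It slopes up to the left by 0.22 rad at rest, down by 0.27 when pressed. Pressing takes 4 to 8 N; let go, it rises again
- bolt (a joint): steel cross bolt (14 wide, 10 thick, underside 64 mm above the bench) sliding along the station's x over the lever's short arm, in m. 0 to 0.008 at the start: its tongue stops the paddle after about 15 mm; 0.05: fully drawn back away from the robot, at its end stop, lever free. About 3 N of friction; stays where it is left
- bolt_knob (a point): centre of the upright knob on the bolt, a steel pin 12 mm in diameter and 32 mm high, standing from 74 to 106 mm above the bench; this point is 90 mm above the bench. It moves with the bolt. The top of the bolt and of the lever beneath the pushing fingers stay below 75 mm.
- flap (a joint): heavy steel flap (94 x 114 x 14 mm, about 2.3 kg) on the box, hinged on the right edge. 0: shut; grows as it is raised (rad), about 0.31 with the lever on its bumper. It falls shut by its weight.
- flap_lip (a point): middle of the top edge of the flap's free end, which overhangs the box towards the lever; 74 mm above the bench when shut
- weight: small brass balance weight with a knob, 26 mm across, 34 high, standing on the base plate beside the lever on the robot's side; loose, a bystander; origin under its centre
- rod: polished optics post lying on the base plate beyond the lever, 76 mm long, 13 thick; loose, a bystander; origin under its centre
- tape: roll of black tape, 58 mm across, 19 high, on the bench to the left; loose, a bystander; origin under its centre
- marker: marker pen, 135 mm long, 17 thick, lying on the bench to the left; loose, a bystander; origin under its centre
- cup: clear plastic cup, 69 mm across, 37 high, on the bench to the right; loose, a bystander; origin under its centre
- battery: battery cell, 50 mm long, 15 thick, lying on the bench to the right; loose, a bystander; origin under its centre

How it is judged:
By the outcome, as a careful person would: the job done as asked, in the order asked, and still so for the second after the job is handed in, while the arm keeps its last pose, push and grip.
It also fails if it takes over 35 s, if anything falls off the work surface, if the arm or the gripper's body presses on something with over 40 N, if the wrist force passes 120 N, or if a joint passes its speed limit or range.

## Working session

There is one attempt and no reset: what is moved stays moved. The work goes in short steps, Python scripts to look and compute and a shell command to move; the robot and the scene stay as the last step left them, time stands still between calls to the robot, and variables do not carry over. Pictures are saved under pics/ and viewed, at most 13 in all, crops included, and the job is handed in when it is done.

```bash
mkdir -p pics; python3 - <<'E'
from station import bot
import cv2
for n in("scene","top"):
    cv2.imwrite(f"pics/{n}0.png",bot.read_camera(n)[:,:,::-1]); print(n,bot.camera_model(n))
s=bot.get_state();print(s,bot.grasp_offset)
E
```

```text
scene {'camera_matrix': array([[505.39333748,   0.        , 313.95681607],
       [  0.        , 505.39333748, 244.19614536],
       [  0.        ,   0.        ,   1.        ]]), 'rvec': array([ 0.63747388, -2.38378285,  1.42295246]), 'tvec': array([0.39861706, 0.22384067, 1.00701034])}
top {'camera_matrix': array([[596.53274784,   0.        , 312.06780697],
       [  0.        , 596.53274784, 237.28221469],
       [  0.        ,   0.        ,   1.        ]]), 'rvec': array([ 2.1800074 , -2.14893247,  0.12616699]), 'tvec': array([-0.10365673,  0.52618306,  1.58795363])}
{'t': 0.1, 'joint_pos': array([-1.27130209e+00,  2.91204431e-01, -1.54058078e-01,  1.12669576e+00,
       -2.82296633e-07,  1.43150229e+00]), 'qvel': array([ 0.00049214, -0.00095538,  0.00112903, -0.00015165,  0.00039668,
        0.0010266 ]), 'effort': array([ 1.38468669e-03, -5.37980604e+01,  3.31917500e+01,  9.36154858e-03,
       -1.81739879e-04,  2.32692986e-05]), 'position': array([ 0.22292253, -0.47485372,  0.20569719]), 'ee_rot': array([ 9.76029323e-01,  2.17638283e-01, -4.66268208e-05, -5.79097381e-04]), 'contact_force': array([-0.16239463,  0.42459795, -0.26010034]), 'wrist_torque': array([-0.0043408 , -0.03943706,  0.04620881]), 'grip_force': 0.0, 'finger_gap': 0.08505134998900732} 0.0187
```

View pics/scene0.png

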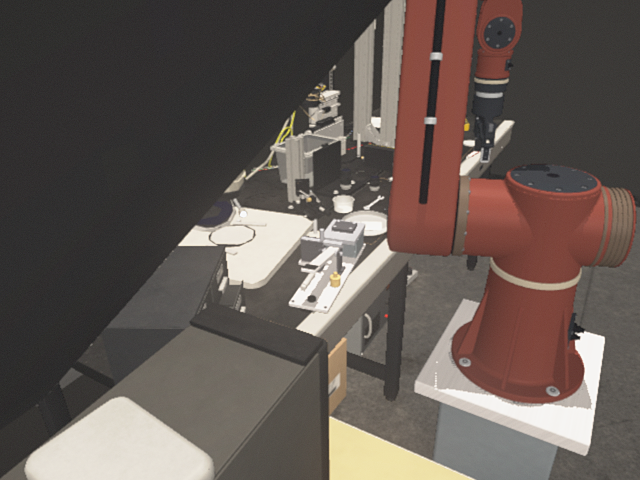

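View pics/top0.png

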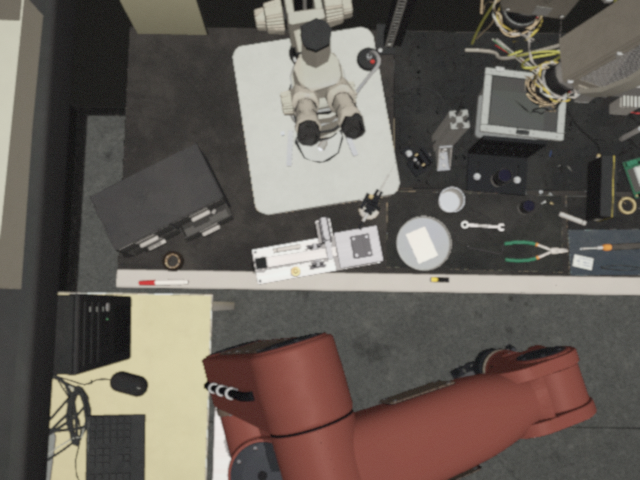

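The top view shows the station at about (252–383, 220–282) px. In the scene view it is at about (292–365, 220–307) px. I'll zoom in on both.

```bash
python3 - <<'E'
import cv2,numpy as np
a=cv2.imread("pics/top0.png")[210:290,245:395];b=cv2.imread("pics/scene0.png")[210:315,280:380]
cv2.imwrite("pics/c1.png",cv2.resize(a,None,fx=5.3,fy=5.3,interpolation=cv2.INTER_CUBIC))
cv2.imwrite("pics/c2.png",cv2.resize(b,None,fx=5.5,fy=5.5,interpolation=cv2.INTER_CUBIC))
E
```

```text
(no output)
```

View pics/c1.png

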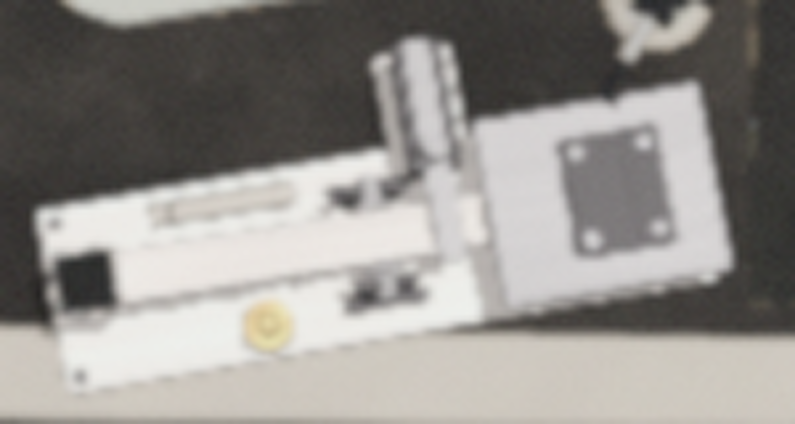

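View pics/c2.png

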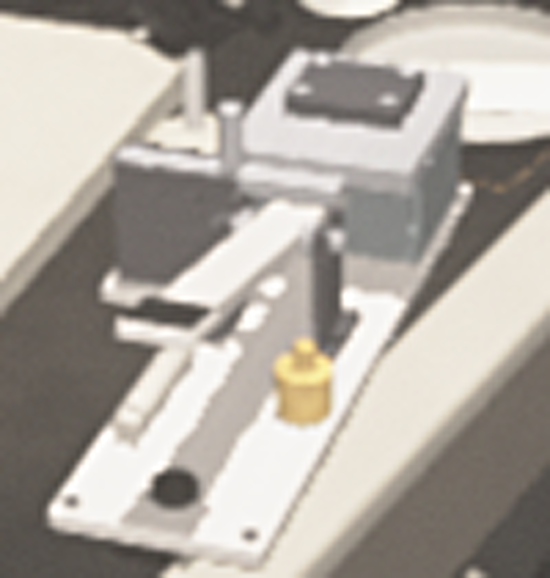

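In the top crop, the paddle is at (86,281) and the two left plate corners are at (37,208) and (72,390). In the scene crop, the knob top is at (231,105) with its base near (231,165). The bolt guard extends away from the robot.

```bash
cat > h.py <<'E'
from station import bot
import numpy as np, cv2
def ray(n,uv,z):
    m=bot.camera_model(n);R=cv2.Rodrigues(m["rvec"])[0]
    p=cv2.undistortPoints(np.array([[uv]],float),m["camera_matrix"],None)[0,0]
    d=R.T@[*p,1];c=-R.T@m["tvec"];return c+d*(z-c[2])/d[2]
def proj(n,P):
    m=bot.camera_model(n);return cv2.projectPoints(np.array(P,float),m["rvec"],m["tvec"],m["camera_matrix"],None)[0][:,0]
E
python3 - <<'E'
from h import *
t=lambda u,v,z:ray("top",(245+u/5.3-.4,210+v/5.3-.4),z)
s=lambda u,v,z:ray("scene",(280+u/5.5-.4,210+v/5.5-.4),z)
A,B=t(37,208,.01),t(72,390,.01)
A2,B2=s(52,522,.01),s(262,562,.01)
print("top corners",A,B,"scene",A2,B2)
for a,b in((A,B),(A2,B2)): print(np.linalg.norm(a-b),np.arctan2(*(a-b)[[1,0]]))
print("pad",t(86,281,.103),s(172,312,.103))
print("knobtop scene",s(231,105,.106),"base",s(231,165,.074))
f=[t(475,122,.074),t(510,308,.074),t(698,83,.074),t(732,268,.074)];print("flap",np.round(f,3))
yaw=np.arctan2(*(A-B)[[1,0]])
m=(A+B+A2+B2)/4
e=f[0]-f[2];print("flap yaw",np.arctan2(-e[0],e[1]), np.linalg.norm(e), np.linalg.norm(f[0]-f[1]))
E
```

```text
top corners [0.49561022 0.06906808 0.01      ] [0.40204954 0.04870428 0.01      ] scene [0.48456833 0.07732885 0.01      ] [0.39333887 0.05964029 0.01      ]
0.0957511611757045 0.21431089711079246
0.09292846582368634 0.19151455813860122
pad [0.45170818 0.03513015 0.103     ] [0.4462146  0.03863627 0.103     ]
knobtop scene [ 0.51737006 -0.13308092  0.106     ] base [ 0.51827205 -0.1336255   0.074     ]
flap [[ 0.536 -0.154  0.074]
 [ 0.443 -0.173  0.074]
 [ 0.557 -0.265  0.074]
 [ 0.465 -0.282  0.074]]
flap yaw 0.18882891553296266 0.11312654052389266 0.09427068282157133
```

```bash
python3 -m creep '[{"wz":0.8},{"wz":0.8},{"wz":0.8},{"wz":0.74},{}]' 1 40
```

```text
invalid input
```

```bash
python3 -m creep '[{"wz":0.8},{"wz":0.8},{"wz":0.8},{"wz":0.74},{"tx":0}]' 1 40
```

```text
invalid input
```

```bash
python3 -m creep '[{"tx":0,"ty":0,"tz":0,"wx":0,"wy":0,"wz":0.8},{"tx":0,"ty":0,"tz":0,"wx":0,"wy":0,"wz":0.8},{"tx":0,"ty":0,"tz":0,"wx":0,"wy":0,"wz":0.8},{"tx":0,"ty":0,"tz":0,"wx":0,"wy":0,"wz":0.74}]' 1 40
```

```text
t: 0.6
position: [0.223, -0.475, 0.2058]
ee_rot: [0.996, 0.093, -0.0, -0.0]
contact_force: [-0.5, -0.7, 0.7]
finger_gap: 0.0124
grip_force: 0.0
```

```bash
python3 -m creep '[{"tx":0.75,"ty":-0.69,"tz":0,"wx":0,"wy":0,"wz":0},{"tx":0.75,"ty":-0.69,"tz":0,"wx":0,"wy":0,"wz":0},{"tx":0.75,"ty":-0.69,"tz":0,"wx":0,"wy":0,"wz":0},{"tx":0.75,"ty":-0.69,"tz":0,"wx":0,"wy":0,"wz":0},{"tx":0.75,"ty":-0.69,"tz":0,"wx":0,"wy":0,"wz":0}]' && python3 -m creep '[{"tx":0.75,"ty":-0.69,"tz":0,"wx":0,"wy":0,"wz":0},{"tx":0.75,"ty":-0.69,"tz":0,"wx":0,"wy":0,"wz":0},{"tx":0.7,"ty":-0.69,"tz":0,"wx":0,"wy":0,"wz":0},{"tx":0,"ty":0,"tz":0,"wx":0,"wy":0,"wz":0}]'
```

```text
t: 1.23
position: [0.3757, -0.2693, 0.206]
ee_rot: [0.996, 0.094, -0.0, -0.0]
contact_force: [0.5, -0.4, 0.6]
finger_gap: -0.0001
grip_force: 0.0
t: 1.72
position: [0.4649, -0.146, 0.2059]
ee_rot: [0.995, 0.096, -0.0, -0.0]
contact_force: [0.3, 0.1, -0.4]
finger_gap: -0.0002
grip_force: 0.0
```

```bash
python3 -m creep '[{"tx":0,"ty":0,"tz":0.6,"wx":0,"wy":0,"wz":0},{"tx":0,"ty":0,"tz":0.6,"wx":0,"wy":0,"wz":0},{"tx":0,"ty":0,"tz":0.5,"wx":0,"wy":0,"wz":0},{"tx":0,"ty":0,"tz":0.4,"wx":0,"wy":0,"wz":0},{"tx":0,"ty":0,"tz":0.2,"wx":0,"wy":0,"wz":0}]'
python3 - <<'E'
from h import *
im=bot.read_camera("scene");p=bot.get_state()["position"]
print(p,proj("scene",[p]))
c=im[190:310,270:400,::-1];cv2.imwrite("pics/s1.png",cv2.resize(c,None,fx=5,fy=5,interpolation=cv2.INTER_CUBIC))
E
```

```text
t: 2.35
position: [0.4628, -0.1489, 0.0901]
ee_rot: [0.996, 0.093, -0.001, -0.0]
contact_force: [-0.2, -0.0, -0.2]
finger_gap: -0.0003
grip_force: 0.0
[ 0.46263676 -0.14870326  0.08954865] [[343.33220427 236.54629832]]
```

View pics/s1.png

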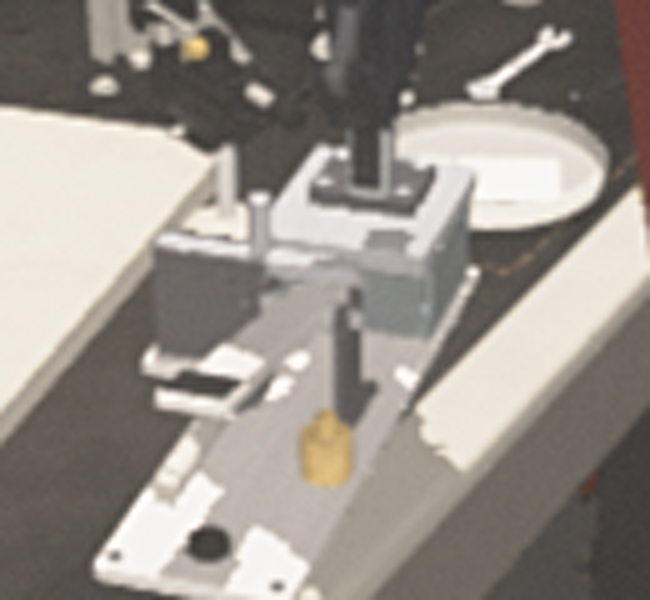

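The scene crop shows the finger's dark part ending near (370,195), above the projected TCP at (367,233). The knob is at (260,200–250). I'll difference this frame against the first to find the real tip.

```bash
python3 - <<'E'
from h import *
a=bot.read_camera("scene")[:,:,::-1];b=cv2.imread("pics/scene0.png")
d=np.abs(a.astype(int)-b).astype(np.uint8)
f=lambda i:cv2.resize(i[205:255,310:370],None,fx=6,fy=8,interpolation=cv2.INTER_NEAREST)
cv2.imwrite("pics/d1.png",np.hstack([f(a),np.clip(f(d).astype(int)*2,0,255).astype(np.uint8)]))
E
```

```text
(no output)
```

View pics/d1.png

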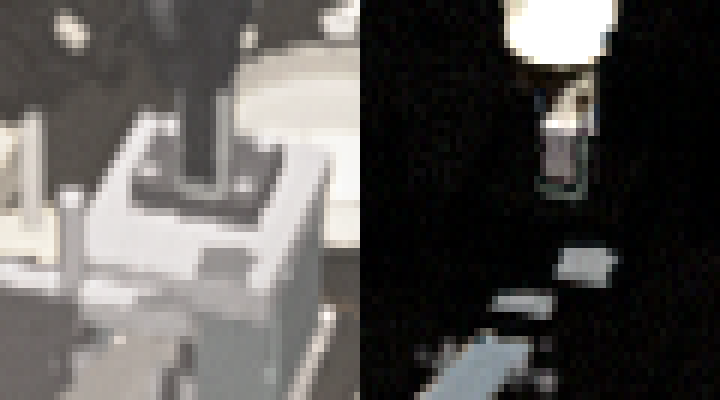

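```bash
python3 - <<'E'
from h import *
print("init",proj("scene",[[.2229,-.4749,.206]]),"top",proj("top",[[.2229,-.4749,.206]]))
print("tip ray z",[ (z,ray("scene",(343.8,229.4),z).round(3)) for z in(.075,.09,.105,.12)])
for uv in((344.5,238),(351,238),(347.5,235.5),(347.5,240.5)): print("shadow z.074",uv,ray("scene",uv,.074).round(3))
print("shadow2",ray("scene",(337.3,242.8),.074).round(3))
O=np.array([.484,-.129,0]);y=.188;ux=np.array([np.cos(y),np.sin(y),0]);uy=np.array([-np.sin(y),np.cos(y),0])
S=lambda a,b,c:O+ux*a+uy*b+[0,0,c]
L=[(-.048,.19,.01),(.048,.19,.01),(-.047,-.031,.074),(.047,-.031,.074),(-.047,-.145,.074),(.047,-.145,.074),(.032,-.015,.106)]
for l in L: print(l,S(*l).round(3),proj("scene",[S(*l)])[0].round(1),proj("top",[S(*l)])[0].round(1))
E
```

```text
init [[477.99373886 169.01109251]] top [[470.83188966 359.30152388]]
tip ray z [(0.075, array([ 0.494, -0.212,  0.075])), (0.09, array([ 0.48 , -0.185,  0.09 ])), (0.105, array([ 0.466, -0.158,  0.105])), (0.12, array([ 0.452, -0.131,  0.12 ]))]
shadow z.074 (344.5, 238) [ 0.47  -0.17   0.074]
shadow z.074 (351, 238) [ 0.455 -0.178  0.074]
shadow z.074 (347.5, 235.5) [ 0.47  -0.186  0.074]
shadow z.074 (347.5, 240.5) [ 0.457 -0.161  0.074]
shadow2 [ 0.474 -0.137  0.074]
(-0.048, 0.19, 0.01) [0.401 0.049 0.01 ] [326.5 308.3] [258.2 283.4]
(0.048, 0.19, 0.01) [0.496 0.067 0.01 ] [287.6 300.9] [252.5 248.8]
(-0.047, -0.031, 0.074) [ 0.444 -0.168  0.074] [353.4 240.5] [339.2 267.6]
(0.047, -0.031, 0.074) [ 0.536 -0.151  0.074] [319.  235.5] [332.8 232.6]
(-0.047, -0.145, 0.074) [ 0.465 -0.28   0.074] [364.8 222.2] [381.9 260.1]
(0.047, -0.145, 0.074) [ 0.557 -0.263  0.074] [332.5 218. ] [375.3 225.2]
(0.032, -0.015, 0.106) [ 0.518 -0.138  0.106] [322.2 227.9] [328.3 237.8]
```

```bash
python3 - <<'E'
from h import *
a=bot.read_camera("top")[:,:,::-1];b=cv2.imread("pics/scene0.png")
x=cv2.resize(a[205:295,245:395],None,fx=2.6,fy=2.6,interpolation=cv2.INTER_CUBIC)
y=cv2.resize(b[110:190,450:530],None,fx=4.5,fy=4.5,interpolation=cv2.INTER_CUBIC)
o=np.zeros((360,390+360,3),np.uint8);o[:x.shape[0],:x.shape[1]]=x;o[:,390:]=y
cv2.imwrite("pics/t1.png",o)
E
```

```text
(no output)
```

View pics/t1.png

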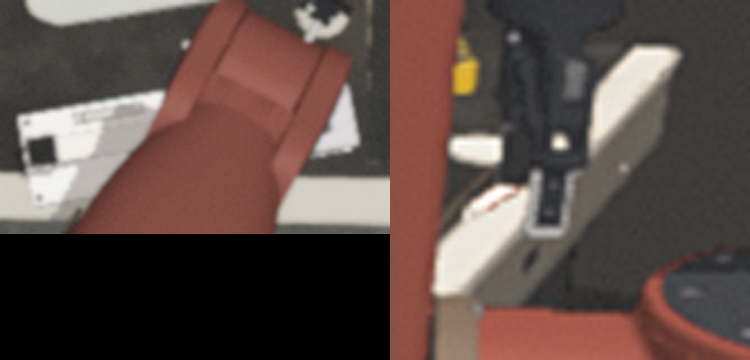

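The tip looks slightly higher than the reported TCP. It should still meet the 32 mm knob if I go to z ≈ 0.081, which clears the bolt and flap. I'll advance slowly and watch the force.

```bash
python3 -m creep '[{"tx":0,"ty":-0.04,"tz":0.17,"wx":0,"wy":0,"wz":0},{"tx":0.2,"ty":0,"tz":0,"wx":0,"wy":0,"wz":0},{"tx":0.2,"ty":0,"tz":0,"wx":0,"wy":0,"wz":0},{"tx":0.2,"ty":0,"tz":0,"wx":0,"wy":0,"wz":0},{"tx":0,"ty":0,"tz":0,"wx":0,"wy":0,"wz":0}]'; for i in 1; do python3 -m creep '[{"tx":0.15,"ty":0,"tz":0,"wx":0,"wy":0,"wz":0},{"tx":0.15,"ty":0,"tz":0,"wx":0,"wy":0,"wz":0},{"tx":0.1,"ty":0,"tz":0,"wx":0,"wy":0,"wz":0}]';done
```

```text
t: 3.12
position: [0.494, -0.1409, 0.0828]
ee_rot: [0.996, 0.094, 0.0, 0.0]
contact_force: [-0.4, -0.8, 0.2]
finger_gap: -0.0001
grip_force: 0.0
t: 3.5
position: [0.5132, -0.1373, 0.0827]
ee_rot: [0.996, 0.094, 0.0, 0.0]
contact_force: [-0.2, -0.2, -0.0]
finger_gap: -0.0001
grip_force: 0.0
```

```bash
python3 - <<'E'
from h import *
a=bot.read_camera("scene")[:,:,::-1]
p=bot.get_state()["position"];print(p,proj("scene",[p]))
cv2.imwrite("pics/s2.png",cv2.resize(a[195:255,295:375],None,fx=9,fy=9,interpolation=cv2.INTER_CUBIC))
E
```

```text
[ 0.51364984 -0.13728402  0.08276758] [[323.79889496 236.40962004]]
```

View pics/s2.png

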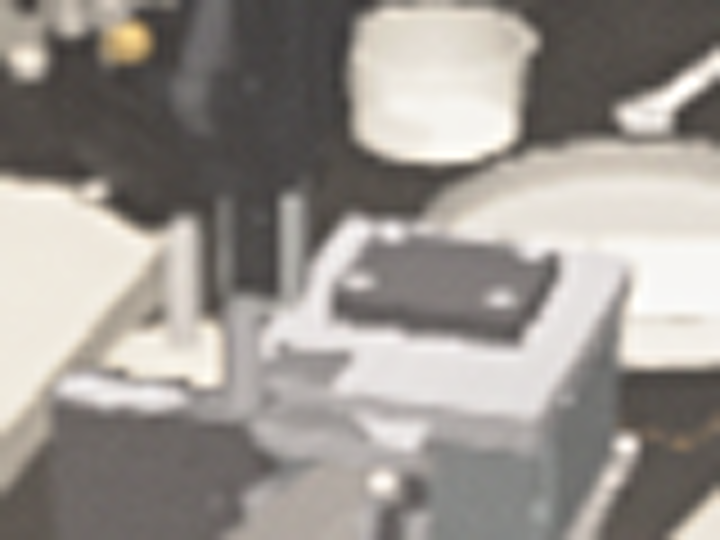

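```bash
python3 - <<'E'
from h import *
T=np.array([.2229,-.4749,.206]);y=np.array([.425,-.905,0])
for s in(-.05,0,.05):
  for z in (0,.013,.03): print(s,z,proj("scene",[T+s*y+[0,0,z]])[0].round(1),proj("top",[T+s*y+[0,0,z]])[0].round(1))
a=cv2.imread("pics/scene0.png");b=cv2.imread("pics/top0.png")
f=lambda i,r,c:cv2.resize(i[r:r+60,c:c+70],None,fx=5.7,fy=8,interpolation=cv2.INTER_CUBIC)
g=cv2.convertScaleAbs(np.hstack([f(a,125,455),f(b,330,440)]),alpha=1.8,beta=15)
cv2.imwrite("pics/i1.png",g)
E
```

```text
-0.05 0 [481.6 175.4] [451.8 368.2]
-0.05 0.013 [482.2 170.7] [453.1 368.8]
-0.05 0.03 [483.1 164.5] [454.9 369.6]
0 0 [478. 169.] [470.8 359.3]
0 0.013 [478.6 164.4] [472.3 359.8]
0 0.03 [479.4 158.4] [474.3 360.5]
0.05 0 [474.6 163. ] [489.8 350.4]
0.05 0.013 [475.2 158.5] [491.5 350.9]
0.05 0.03 [476.  152.6] [493.7 351.4]
```

View pics/i1.png

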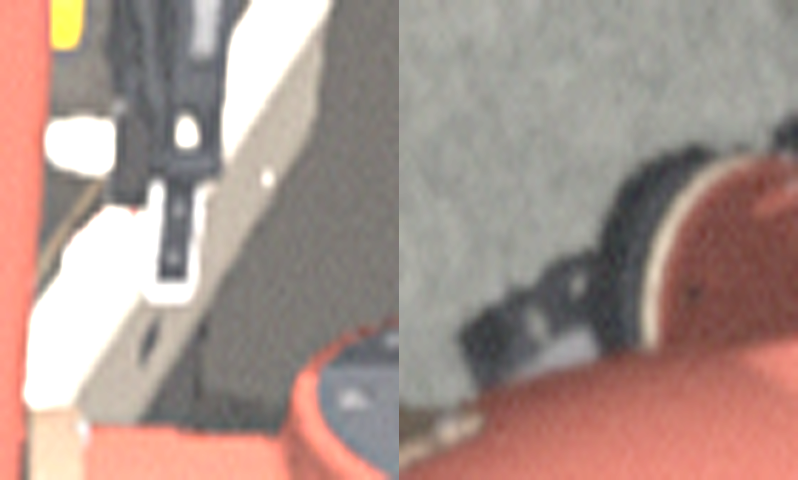

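Both views agree with the TCP in xy, but the physical fingertips sit about 20–25 mm above it, so the finger passed over the knob. I'll back off, descend gently while watching the force, and push again.

```bash
python3 -m creep '[{"tx":-0.4,"ty":0,"tz":0,"wx":0,"wy":0,"wz":0},{"tx":-0.4,"ty":0,"tz":0,"wx":0,"wy":0,"wz":0},{"tx":0,"ty":0,"tz":0.1,"wx":0,"wy":0,"wz":0},{"tx":0,"ty":0,"tz":0.1,"wx":0,"wy":0,"wz":0},{"tx":0,"ty":0,"tz":0,"wx":0,"wy":0,"wz":0}]';python3 -m creep '[{"tx":0,"ty":0,"tz":0.08,"wx":0,"wy":0,"wz":0},{"tx":0,"ty":0,"tz":0,"wx":0,"wy":0,"wz":0}]'
python3 - <<'E'
from h import *
a=bot.read_camera("scene")[:,:,::-1];b=cv2.imread("pics/scene0.png")
p=bot.get_state()["position"];print(p,proj("scene",[p]))
d=np.abs(a.astype(int)-b).max(2)[190:245,325:350]
for r in range(25,55):print(190+r,d[r])
E
```

```text
t: 4.18
position: [0.4736, -0.1446, 0.0722]
ee_rot: [0.996, 0.094, -0.0, -0.0]
contact_force: [0.4, -0.5, 0.1]
finger_gap: 0.0001
grip_force: 0.0
t: 4.42
position: [0.4733, -0.1447, 0.0684]
ee_rot: [0.996, 0.094, -0.0, -0.0]
contact_force: [0.8, -0.2, 0.0]
finger_gap: 0.0
grip_force: 0.0
[ 0.47335451 -0.14467922  0.0685259 ] [[338.88145152 243.5422033 ]]
215 [ 4  4  3  3  4  4 12  9 16  5 20 20 20 16 14 14 11 11 12 35 66 79 53 13
  1]
216 [ 5  4  6  5 10 14  5 11 16  5 15 18 20 16 16 12 14 12 33 80 98 69 19  0
  1]
217 [  4   3   3   6  14  15  17   6   4   5  12  15  12  14  13  14  10  38
  77 101  90  25   3   1   1]
218 [  1   5   3   6   9  20  12  15  32  45  35  16  18  21  20  15  16  71
 102 108  84  23   4   3   1]
219 [  4   3   2   4   9   9  13  31  95 126 108  76  75  93  72  60  78 108
 121 117  83  17   4   1   2]
220 [  2   3   5   4   4   5  23  91 155 169 166 130 137 167 144 107 127 139
 133 114  55   9   3   1   1]
221 [  2   9   7   5   3   7  73 155 167 158 133  88 106 146 124  77  71  78
  82  65  22   1   4   1   2]
222 [  2   7   1   4   4   8  99 164 163 145
[... 1291 characters left out ...]
 13 21 38 55 56 51 54 68 79 76 75 77 59
 16]
237 [ 2  1  1  1  1  1  1  1  2  3  3  4  6 27 71 72 66 67 77 79 81 79 59 16
  3]
238 [ 2  2  3  2  2  1  1  1  1  0  4  3  3 31 65 69 71 74 77 78 81 75 26  4
  3]
239 [ 1  1  2  1  3  2  3  1  3  1  1  2  7 14 29 36 45 53 58 61 65 54 16  2
  2]
240 [ 1  1  2  2 13 34 36 25 22 23 17  7  3  3  5  1  2  3  6 11 17 10  1  2
  3]
241 [ 2  5 11 16 47 81 82 72 69 68 65 49 41 33 24 23 20  8  4  2  3  3  2  0
  1]
242 [ 1 29 56 61 64 67 69 72 77 77 82 81 81 81 78 71 67 30  3  1  4  2  3  1
  2]
243 [ 3  3  6  1  8 17 30 46 54 60 63 64 66 70 73 79 65 23  3  2  3  1  2  2
  4]
244 [ 0  3  3  4  6  7  2  1  2  2  2  8 15 33 49 57 39  7  2  3  2  3  4  2
  0]
```

```bash
python3 -m creep '[{"tx":0,"ty":0,"tz":0.08,"wx":0,"wy":0,"wz":0},{"tx":0.15,"ty":0,"tz":0,"wx":0,"wy":0,"wz":0},{"tx":0.15,"ty":0,"tz":0,"wx":0,"wy":0,"wz":0},{"tx":0.15,"ty":0,"tz":0,"wx":0,"wy":0,"wz":0},{"tx":0.15,"ty":0,"tz":0,"wx":0,"wy":0,"wz":0}]';python3 -m creep '[{"tx":0.15,"ty":0,"tz":0,"wx":0,"wy":0,"wz":0},{"tx":0.15,"ty":0,"tz":0,"wx":0,"wy":0,"wz":0}]'
```

```text
t: 5.1
position: [0.5034, -0.1391, 0.0647]
ee_rot: [0.996, 0.094, 0.0, 0.0]
contact_force: [-3.1, -0.6, 1.2]
finger_gap: -0.0002
grip_force: 2.3
t: 5.35
position: [0.5176, -0.1363, 0.0647]
ee_rot: [0.996, 0.094, -0.0, -0.0]
contact_force: [-2.1, -1.1, 1.0]
finger_gap: 0.0002
grip_force: 1.4
```

```bash
python3 -m creep '[{"tx":0.15,"ty":0,"tz":0,"wx":0,"wy":0,"wz":0},{"tx":0.15,"ty":0,"tz":0,"wx":0,"wy":0,"wz":0},{"tx":0.15,"ty":0,"tz":0,"wx":0,"wy":0,"wz":0}]';python3 -m creep '[{"tx":0.1,"ty":0,"tz":0,"wx":0,"wy":0,"wz":0}]';python3 -m creep '[{"tx":0.1,"ty":0,"tz":0,"wx":0,"wy":0,"wz":0}]'
```

```text
t: 5.72
position: [0.54, -0.132, 0.0647]
ee_rot: [0.996, 0.094, -0.0, -0.0]
contact_force: [-2.0, 0.4, 2.1]
finger_gap: 0.0
grip_force: 1.4
t: 5.85
position: [0.545, -0.1311, 0.0646]
ee_rot: [0.996, 0.094, -0.0, -0.0]
contact_force: [-2.7, -0.2, 1.5]
finger_gap: 0.0002
grip_force: 1.3
t: 5.98
position: [0.5496, -0.1302, 0.0647]
ee_rot: [0.996, 0.094, -0.0, -0.0]
contact_force: [-7.2, -1.5, 2.9]
finger_gap: -0.0001
grip_force: 5.2
```

```bash
python3 -m creep '[{"tx":0.06,"ty":0,"tz":0,"wx":0,"wy":0,"wz":0},{"tx":0.0,"ty":0,"tz":0,"wx":0,"wy":0,"wz":0}]'
python3 - <<'E'
from h import *
a=bot.read_camera("scene")[:,:,::-1]
cv2.imwrite("pics/s3.png",cv2.resize(a[195:255,285:365],None,fx=9,fy=9,interpolation=cv2.INTER_CUBIC))
E
```

```text
t: 6.22
position: [0.5495, -0.1299, 0.0643]
ee_rot: [0.996, 0.093, -0.003, 0.0]
contact_force: [-14.0, -2.3, 8.5]
finger_gap: 0.0003
grip_force: 6.8
```

View pics/s3.png

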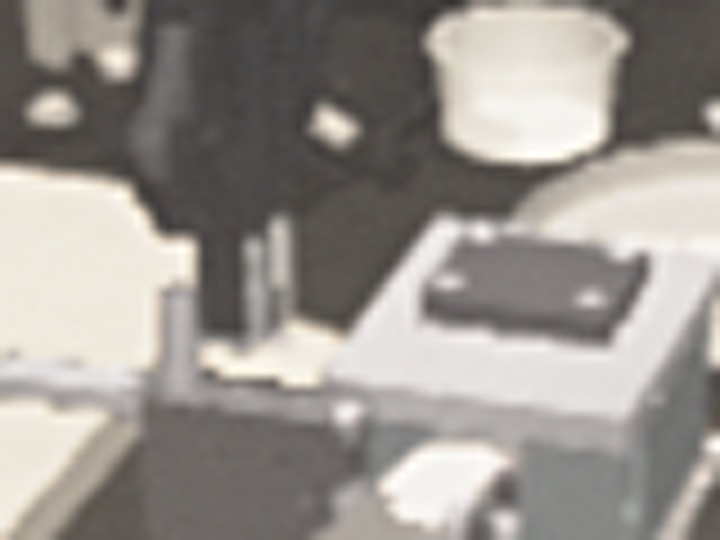

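The knob is now at (180,285–390), having moved about 17 px, or 47 mm. The 14 N reaction shows it is on the end stop. I'll retreat, rise and go over to the paddle.

```bash
python3 -m creep '[{"tx":-0.3,"ty":0,"tz":0,"wx":0,"wy":0,"wz":0},{"tx":-0.3,"ty":0,"tz":0,"wx":0,"wy":0,"wz":0},{"tx":0,"ty":0,"tz":-0.7,"wx":0,"wy":0,"wz":0},{"tx":0,"ty":0,"tz":-0.7,"wx":0,"wy":0,"wz":0},{"tx":0,"ty":0,"tz":-0.6,"wx":0,"wy":0,"wz":0}]';python3 -m creep '[{"tx":-0.17,"ty":-0.8,"tz":0,"wx":0,"wy":0,"wz":0},{"tx":-0.17,"ty":-0.9,"tz":0,"wx":0,"wy":0,"wz":0},{"tx":-0.17,"ty":-0.9,"tz":0,"wx":0,"wy":0,"wz":0},{"tx":-0.17,"ty":-0.9,"tz":0,"wx":0,"wy":0,"wz":0},{"tx":0,"ty":0,"tz":0,"wx":0,"wy":0,"wz":0}]'
```

```text
t: 6.9
position: [0.5238, -0.1356, 0.1662]
ee_rot: [0.996, 0.094, 0.001, 0.0]
contact_force: [0.5, -1.0, -0.7]
finger_gap: -0.0002
grip_force: 0.0
t: 7.52
position: [0.4564, 0.0325, 0.1651]
ee_rot: [0.995, 0.095, 0.0, -0.0]
contact_force: [1.3, 0.1, 0.4]
finger_gap: -0.0004
grip_force: 0.0
```

```bash
python3 -m creep '[{"tx":-0.06,"ty":-0.04,"tz":0.5,"wx":0,"wy":0,"wz":0},{"tx":0,"ty":0,"tz":0.5,"wx":0,"wy":0,"wz":0},{"tx":0,"ty":0,"tz":0.4,"wx":0,"wy":0,"wz":0},{"tx":0,"ty":0,"tz":0.2,"wx":0,"wy":0,"wz":0},{"tx":0,"ty":0,"tz":0,"wx":0,"wy":0,"wz":0}]';python3 -m creep '[{"tx":0,"ty":0,"tz":0.2,"wx":0,"wy":0,"wz":0},{"tx":0,"ty":0,"tz":0.2,"wx":0,"wy":0,"wz":0},{"tx":0,"ty":0,"tz":0.2,"wx":0,"wy":0,"wz":0}]'
```

```text
t: 8.15
position: [0.4538, 0.0312, 0.0845]
ee_rot: [0.996, 0.093, -0.0, -0.0]
contact_force: [-0.2, -0.6, 0.3]
finger_gap: 0.0002
grip_force: 0.0
t: 8.52
position: [0.4547, 0.0322, 0.0551]
ee_rot: [0.996, 0.094, 0.001, -0.001]
contact_force: [-0.5, 4.1, 7.5]
finger_gap: 0.0
grip_force: 3.7
```

```bash
python3 -m creep '[{"tx":0,"ty":0,"tz":0.2,"wx":0,"wy":0,"wz":0},{"tx":0,"ty":0,"tz":0.1,"wx":0,"wy":0,"wz":0}]'
```

```text
t: 8.78
position: [0.4544, 0.0326, 0.0399]
ee_rot: [0.996, 0.094, 0.001, -0.001]
contact_force: [-0.2, 5.9, 7.5]
finger_gap: -0.0001
grip_force: 4.0
```

```bash
python3 -m creep '[{"tx":0,"ty":0,"tz":0.15,"wx":0,"wy":0,"wz":0},{"tx":0,"ty":0,"tz":0.15,"wx":0,"wy":0,"wz":0},{"tx":0,"ty":0,"tz":0.1,"wx":0,"wy":0,"wz":0}]';python3 -m creep '[{"tx":0,"ty":0,"tz":0.1,"wx":0,"wy":0,"wz":0},{"tx":0,"ty":0,"tz":0.05,"wx":0,"wy":0,"wz":0}]'
```

```text
t: 9.15
position: [0.4546, 0.0319, 0.02]
ee_rot: [0.996, 0.094, 0.001, -0.0]
contact_force: [0.3, 1.1, 8.7]
finger_gap: -0.0001
grip_force: 3.9
t: 9.4
position: [0.455, 0.031, 0.0127]
ee_rot: [0.996, 0.094, 0.001, 0.001]
contact_force: [-0.7, -4.2, 8.2]
finger_gap: 0.0003
grip_force: 4.2
```

```bash
python3 -m creep '[{"tx":0,"ty":0,"tz":0.07,"wx":0,"wy":0,"wz":0},{"tx":0,"ty":0,"tz":0.05,"wx":0,"wy":0,"wz":0}]';python3 -m creep '[{"tx":0,"ty":0,"tz":0.04,"wx":0,"wy":0,"wz":0},{"tx":0,"ty":0,"tz":0,"wx":0,"wy":0,"wz":0}]'
```

```text
t: 9.65
position: [0.4556, 0.0301, 0.0075]
ee_rot: [0.996, 0.093, 0.002, 0.002]
contact_force: [-7.2, -6.4, 39.5]
finger_gap: -0.0002
grip_force: 19.7
t: 9.9
position: [0.4557, 0.03, 0.0071]
ee_rot: [0.996, 0.093, 0.002, 0.002]
contact_force: [-10.7, -5.6, 48.2]
finger_gap: -0.0001
grip_force: 23.8
```

The paddle is solid on the bumper at 48 N. I'll ease that off a little and check.

```bash
python3 -m creep '[{"tx":0,"ty":0,"tz":-0.06,"wx":0,"wy":0,"wz":0},{"tx":0,"ty":0,"tz":0,"wx":0,"wy":0,"wz":0},{"tx":0,"ty":0,"tz":0,"wx":0,"wy":0,"wz":0}]'
python3 - <<'E'
from h import *
a=bot.read_camera("scene")[:,:,::-1]
cv2.imwrite("pics/s4.png",cv2.resize(a[200:320,265:385],None,fx=5,fy=5,interpolation=cv2.INTER_CUBIC))
E
```

```text
t: 10.28
position: [0.4553, 0.0307, 0.0082]
ee_rot: [0.996, 0.093, 0.002, 0.001]
contact_force: [-1.1, -2.7, 12.3]
finger_gap: -0.0001
grip_force: 6.1
```

View pics/s4.png

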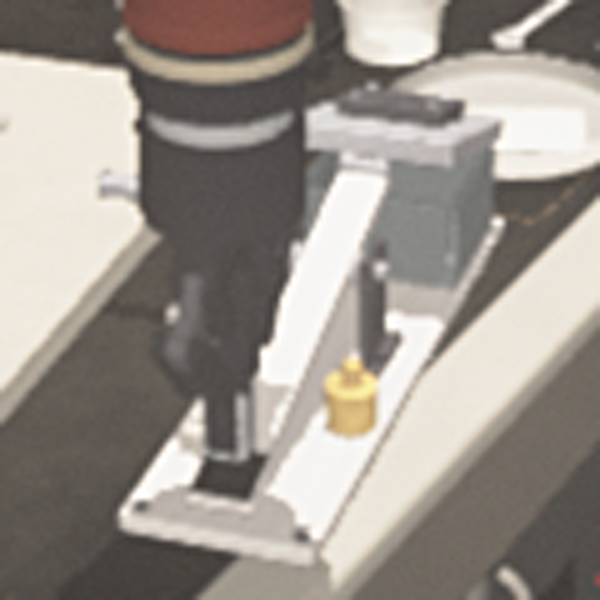

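The flap at (300–500, 100–160) is raised, the paddle is on the bumper at (230,475), and the brass weight is undisturbed. I'll add a little hold force and hand in.

```bash
python3 -m creep '[{"tx":0,"ty":0,"tz":0.02,"wx":0,"wy":0,"wz":0},{"tx":0,"ty":0,"tz":0,"wx":0,"wy":0,"wz":0},{"tx":0,"ty":0,"tz":0,"wx":0,"wy":0,"wz":0},{"tx":0,"ty":0,"tz":0,"wx":0,"wy":0,"wz":0}]' && python3 -c "
from station import bot
print(bot.hand_in())"
```

```text
t: 10.82
position: [0.4555, 0.0306, 0.0078]
ee_rot: [0.996, 0.093, 0.002, 0.001]
contact_force: [-3.8, -4.0, 23.1]
finger_gap: 0.0002
grip_force: 11.5
the job is handed in; nothing more can be done
None
```

I pushed the bolt back to its end stop, then pressed the lever onto its bumper and handed in at 10.8 s, still holding it down at about 23 N with the flap raised; no verdict came back.

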